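# Clamp the reference barrel and index the scanning slide by one notch

## Task

Lay the metal barrel from its black cradle into the two V-rests on the slide's carriage, centred between its ends, and swing the clamp strap fully across it. Then pull the spring knob out, slide the carriage one notch to the left (as the robot sees it) and let go, so that the plunger snaps fully home in that notch. Do not knock over or push away the cups, bottle, timer or marker standing about.

Things in the scene. Friction and masses are not known exactly. Their poses are not given: they have to be found in the camera images.
- slide_base: Fixed slide base, plate 150 (x) by 300 (y) by 12 mm, origin under its centre; x away from the robot, y left = slide direction. Along its front, under the knob, a steel index bar: a 32 mm long parking slot, where the plunger now stands with play, then to the left the wanted tight notch and 45 mm on a second one (not wanted). The bar is set anew each time; its place is not reported.
- carriage (a joint): Carriage along the base's +y (left), m: about 0 parked (with play, -0.012 to 0.019), range -0.012 to 0.100, friction 1.5 N. The wanted notch lies anywhere from 0.037 to 0.053, found by touch: knob let go beyond the slot (from about 0.026), the pin rides on the bar (drag 4 to 6 N more) and snaps in when pushed over the notch, then locks with 1.5 mm play either way. Past 0.075 the job is spoilt.
- plunger (a joint): Travel of the spring plunger along its axis, m: 0 fully home (round-tipped 10 mm pin 12 mm deep in slot or notch, carriage locked), 0.012 when the pin rides on the bar, 0.016 the end stop. The spring draws it home with 4 N at 0 and 7 N at 0.014.
- knob (a point): Centre of the plunger's black pull knob, 32 mm diameter, 26 mm long, low at the carriage's front; z = pull direction, leaning 36 degrees from vertical towards the robot, y = slide direction. Both sides are free along y; 28 mm below is a 26 mm housing. The deck edge overhangs 16 mm behind it (+x), 50 to 71 mm higher: a vertical hand does not fit, come along the knob's axis.
- seat (a point): Where the middle of the barrel's axis lies when seated in the carriage's two grey 90-degree V-rests; axes as the slide base (barrel along y). Rests are 20 mm thick, their middles 46 mm to each side along y, tops 3 mm lower than this point; 72 mm between them is free for fingers. The deck is 35 mm lower; its front lip is 65 mm in front and 24 mm lower. It goes with the carriage.
- strap_pivot (a point): Pivot of the clamp strap, on an upright post 74 mm behind the seat (along its x), at mid thickness of the strap; it goes with the carriage; axes as those of the slide base.
- strap (a joint): Swing of the strap about the upright pivot, rad: 0 fully across the barrel at right angles, on its stop; positive open, pointing left (at 1.57 it points along the base's +y; at 0 along its -x). Range 0 to 2.0, friction 0.06 N m, stays where it is left.
- strap_tab (a point): Middle of the black upright tab on the strap, 14 mm diameter, 30 mm high, 90 mm from the pivot; its top is 15 mm above this point. The strap is a flat steel bar 22 mm wide, 8 mm thick, reaching 102 mm from the pivot, its mid thickness 18 mm below this point; it passes 3 mm above the seated barrel.
- barrel: The loose plain metal barrel: aluminium cylinder 34 mm in diameter, 130 mm long, about 0.25 kg. Origin at its centre, y along its axis (either end may lead, it is symmetric).
- cradle: Fixed black storage cradle, 70 by 130 mm, two V-rests like those of the carriage; the barrel lies in it along the cradle's y, its axis 45 mm above the worktop; 72 mm between the rests is free. Origin: centre of its underside.
- cup: Bystander: clear plastic sample cup, 51 mm wide, 64 mm high; origin at its underside.
- cup_far: Bystander: a second sample cup, 51 mm wide, 64 mm high, right of the cradle; origin at its underside.
- dropper: Bystander: dropper bottle, 33 mm wide, 94 mm high, left of the slide; origin at its underside.
- timer: Bystander: small bench timer 32 by 68 by 62 mm, left behind the slide; origin at its underside.
- marker: Bystander: marker pen 134 mm long, 19 mm high, lying in front of the slide; origin at its underside.

How it is judged (in metres and radians):
On the way, in this order (a step that is already met when the one before it is completed fails the run):
1. the barrel lies seated in both V-rests of the parked carriage and the strap is swung across it (distance between barrel and seat below 0.016 m and z of barrel in the frame of seat below 0.003 m and angle between the y axis of barrel and the y axis of seat, either way round below 0.06 rad and value of joint strap below 0.12 rad and value of joint carriage below 0.021 m), for 0.2 s.
2. the knob is pulled out and the carriage has left its parking slot (value of joint plunger above 0.01 m and value of joint carriage above 0.022 m).
At the end, for the whole second after the job is handed in: Plunger home (within 3 mm) in the notch next to the parking slot, carriage at 33 to 57 mm; barrel at rest in both V-rests, within 16 mm of the seat point lengthwise, 3 mm across and in height, 3.4 degrees in direction; strap within 7 degrees of straight across (value of joint carriage between 0.033 and 0.057 m and value of joint plunger below 0.003 m and value of joint strap below 0.12 rad and distance between barrel and seat below 0.016 m and z of barrel in the frame of seat below 0.003 m and x of barrel in the frame of seat between -0.003 and 0.003 m and angle between the y axis of barrel and the y axis of seat, either way round below 0.06 rad and linear speed of barrel below 0.02 m/s); the robot touches nothing.
It fails at once if the carriage is pushed past the wanted notch (value of joint carriage above 0.075 m).
It fails at once if a bystander is pushed more than 30 mm away or knocked over (distance of any of cup, cup_far, dropper, timer, marker from where it was at the start of the episode above 0.03 m or angle between any of cup, cup_far, dropper, timer's own z axis and vertical above 0.6 rad).
It also fails if it takes over 64 s, if anything falls off the work surface, if the arm or the gripper's body presses on something with over 40 N, if the wrist force passes 120 N, or if a joint passes its speed limit or range.

## Robot

A 6-joint arm with a two-finger parallel gripper is mounted at the origin on a cart in front of the work surface, level with it; the furniture and walls round the work are solid. World frame = base frame: x ahead of the robot, y to its left, z up, the work surface at z = 0. Lengths are in mm, angles in rad, forces in N, time in s.
With the tool pointing down it reaches from about 150 to 775 mm from the base axis. Payload 6.1 kg.
Tool frame: the origin (TCP) lies on the mounting face of the last link; the fingertips stand 173 mm ahead of it and the grasp point (between the pads) lies 155 mm ahead of it (robot.tip_extent is the distance from the TCP to the fingertips, in mm); z points along the fingers, y is the direction in which the jaws open and shut (so a half turn about z gives the same grasp; the last joint's range is limited). The gripper opens to 85 mm and grips with 20 to 120 N. Pads are 22 mm wide; open, the fingers measure 114 mm over their backs; the gripper's body (76 mm by 85 mm) begins 54 mm behind the grasp point. The pads swing forward as they close: fully open they stand 13 mm farther back than shut.
Start: joints at [1.15, 0.126, -0.04, 1.405, 0, 1.571], TCP at [214.45, 479.187, 404.695] pointing down, gripper open.
Joint ranges: [-2.72, 2.72], [-0.95, 1.95], [-1.27, 1.35], [-1.78, 2.02], [-1.46, 1.47], [-3.14, 3.14]. Speed limits (rad/s): [2.39, 2.39, 3.01, 3.14, 3.14, 3.14].

## Interface

Orientations are given as [roll, pitch, yaw] about the fixed x, y, z axes, in that order (R = Rz(yaw) Ry(pitch) Rx(roll)).
In Python, from rig import robot, snapshot, camera_info, workorder gives the robot as it stands. The module is installed in compiled form; this text tells all that it offers.
- The arm moves only by the tool play_rows, never from a script. Its argument "commands" is a list of rows, each a list of 3 entries, a list of its own where there are three numbers: the shift along the world's x, y, z in m, then the turn, a rotation vector about the world's x, y, z in rad, then the finger opening in m, from 0 to 0.0854. In form: [[[dx, dy, dz], [rx, ry, rz], gripper], ...]. A call has 1 to 12 rows; each row shifts and turns the commanded pose from where the row before left it; what a row does not reach is not made up. A row lasts 1/10 s, in which the tool goes at most 50 mm and 8.59 degrees, less where a joint would pass 70% of its speed; a pose out of reach is approached as far as the arm can. A call with a gripper value outside its range is refused whole. The fingers move at their own pace and stop on an object; "force" is the grip in N (left out, the last holds). Time passes only in rows, so rows that do not move let the fingers close. It gives the time, the measured TCP pose, the force and the opening at its end, in the units of the state.
- robot.sense(): the state, without advancing time (a new reading comes with each control period).
- snapshot(name): name is "scene" or "top" or "wrist"; returns the picture (400x640x3 uint8, red, green, blue); there is no depth.
- camera_info(name): a dict with "vertical_fov" (degrees; the focal length in pixels is half the picture's height over the tangent of half this angle, whatever the lens; pixels are square), "cx", "cy" (the principal point, pixels), "R" (3x3) and "t" (3): a world point X has camera coordinates R X + t; the wrist camera has in their place "T_tool_cam" (4x4, takes a point from camera to tool coordinates, whose origin is the TCP and whose axes are the flange's). Camera axes: x right, y down, z forward; pixel columns grow to the right and rows downward; lengths in mm; the calibration is good to about 2 mm. A picture is of the moment at which its call begins: read the wrist's pose just before it. camera_info takes no time and is no camera call.
- workorder.close_job(): hands the job in, once; it reports no verdict.
The state is a dict: "clock": time; "qpos": joint angles; "dq": joint speeds; "tau": joint torques, N m; "position": TCP position; "tool_rot": TCP orientation; "contact_force": force on the tool from outside, world axes, zero at the start; "wrist_torque": the same for the moment, N m; "width": finger opening in mm.
Only numpy, scipy, OpenCV 4.12 (cv2) and the standard library are available. Lean on these libraries where they do the work, as an engineer would, in place of code of your own. Each camera call takes 0.05 s, during which the arm holds its last target. There are 200 camera calls.

## Working session

There is one attempt and no reset: what is moved stays moved. The work goes in short steps, Python scripts to look and compute and a tool call to move; the robot and the scene stay as the last step left them, time stands still between calls to the robot, and variables do not carry over. Pictures are saved under pics/ and viewed, about 8 in all and at most 12, crops included, and the job is handed in when it is done.

Besides the shell and the picture viewer there is one more tool, called after "Request:" as name([rows], argument=value, ...), one row to a line, values as JSON. play_rows: Moves the arm, as the interface text tells. Its arguments: {"type":"object","properties":{"commands":{"type":"array","items":{"type":"array"}},"force":{"type":"number"}},"required":["commands"]}

```bash
mkdir -p pics; ls
python3 - <<'E'
from rig import robot, snapshot, camera_info, workorder
import cv2, numpy as np
np.set_printoptions(precision=4,suppress=True)
s=robot.sense(); print(s)
for n in ["scene","top"]:
    im=snapshot(n); cv2.imwrite(f"pics/{n}0.png",im[:,:,::-1]); print(n,camera_info(n))
print(camera_info("wrist"))
E
```

```text
pics
{'clock': 0.0, 'qpos': array([ 1.15  ,  0.1264, -0.0406,  1.4054,  0.    ,  1.5708]), 'dq': array([0.0011, 0.0001, 0.0001, 0.0009, 0.0004, 0.0004]), 'tau': array([  0.0009, -43.5917,  35.2923,   0.0174,  -0.    ,  -0.    ]), 'position': array([214.3867, 479.0749, 403.9217]), 'tool_rot': array([-3.14  , -0.    ,  2.7208]), 'contact_force': array([0.3692, 0.1722, 0.3061]), 'wrist_torque': array([-0.0473, -0.0012, -0.0262]), 'width': 85.43961786197023}
scene {'vertical_fov': 43.024079480412304, 'cx': 319.2912815663862, 'cy': 194.63032820790409, 'R': array([[ 0.9234, -0.3837,  0.0119],
       [-0.223 , -0.5613, -0.797 ],
       [ 0.3125,  0.7333, -0.6038]]), 't': array([-527.9815,  207.442 , 1814.6122])}
top {'vertical_fov': 45.92501472741994, 'cx': 320.59237917695884, 'cy': 202.03061525533542, 'R': array([[ 0.005 , -0.9999,  0.0153],
       [-0.9981, -0.0059, -0.0619],
       [ 0.062 , -0.015 , -0.998 ]]), 't': array([ -74.024 ,  537.3304, 1474.1145])}
{'vertical_fov': 59.210957859235215, 'cx': 320.7457028151905, 'cy': 200.77342379160496, 'T_tool_cam': array([[ 0.0004, -0.9631, -0.269 , 68.2399],
       [ 1.    ,  0.0002,  0.0008,  0.6401],
       [-0.0007, -0.269 ,  0.9631, 30.7061],
       [ 0.    ,  0.    ,  0.    ,  1.    ]])}
```

View pics/scene0.png

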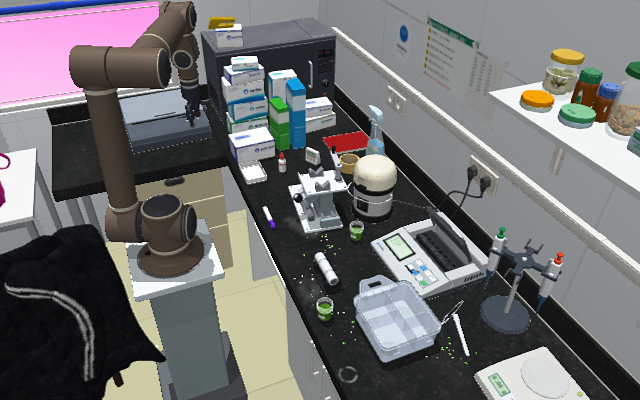

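View pics/top0.png

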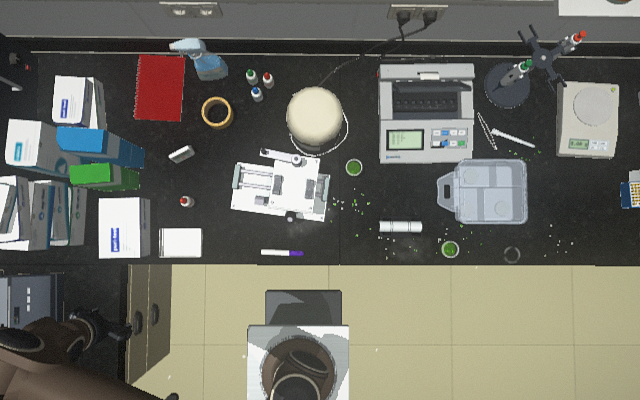

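The scene shows the slide at about (280,190) in the top view, the barrel in its cradle at about (400,227), cups at (354,167) and (450,249), the marker at (282,253), the dropper at (185,202) and the timer at (181,154). I'll zoom in for better pixel positions.

Run:
```python
import cv2
a=cv2.imread("pics/top0.png")[140:270,170:470]
b=cv2.imread("pics/scene0.png")[140:320,250:400]
a=cv2.resize(a[:, :170],None,fx=4.6,fy=4.6,interpolation=cv2.INTER_CUBIC)
cv2.imwrite("pics/c1.png",a)
```

```text
(no output)
```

View pics/c1.png

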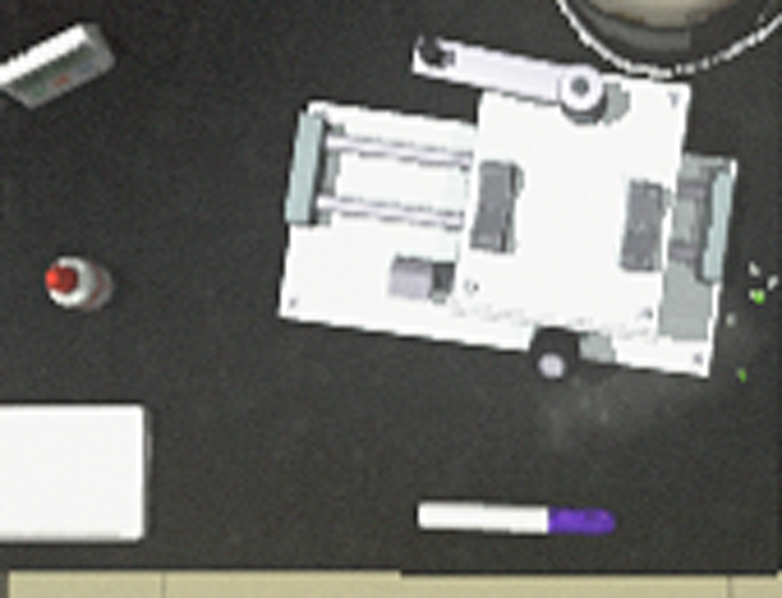

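The crop shows the base corners at FL(281,315), FR(710,375), BL(310,100), BR(737,160). The rests are at (493,207) and (643,225), the pivot at (582,90), the tab at (433,50) and the knob tip at (552,365).

```bash
cat > h.py <<'E'
import numpy as np, cv2
from scipy.spatial.transform import Rotation as Ro
from rig import robot, snapshot, camera_info
np.set_printoptions(precision=3,suppress=True)
def cam(n,s=None):
    c=camera_info(n); f=200/np.tan(np.radians(c['vertical_fov'])/2)
    if n=="wrist":
        T=np.eye(4);T[:3,:3]=Ro.from_euler('xyz',s['tool_rot']).as_matrix();T[:3,3]=s['position']
        M=np.linalg.inv(T@c['T_tool_cam']);R,t=M[:3,:3],M[:3,3]
    else: R,t=c['R'],c['t']
    return f,c['cx'],c['cy'],R,t
def ray(C,u,v):
    f,cx,cy,R,t=C
    d=R.T@np.array([(u-cx)/f,(v-cy)/f,1]); return -R.T@t,d
def atz(C,u,v,z):
    o,d=ray(C,u,v); return o+d*(z-o[2])/d[2]
def proj(C,X):
    f,cx,cy,R,t=C; p=R@np.asarray(X,float)+t; return np.array([f*p[0]/p[2]+cx,f*p[1]/p[2]+cy])
E
python3 - <<'E'
from h import *
C=cam("top")
g=lambda u,v:(170+u/4.6-.4,140+v/4.6-.4)
P={k:atz(C,*g(*v),12) for k,v in dict(FL=(281,315),FR=(710,375),BL=(310,100),BR=(737,160)).items()}
for k in P: print(k,P[k])
c=sum(P.values())/4; print("centre",c)
d=P['FL']-P['FR']+P['BL']-P['BR']; e=P['BL']-P['FL']+P['BR']-P['FR']
print("yaw from y",np.arctan2(-d[0],d[1]),"from x",np.arctan2(e[1],e[0]),np.linalg.norm(d)/2,np.linalg.norm(e)/2)
for z in (90,120):
  print(z,[atz(C,*g(*q),z) for q in ((493,207),(643,225),(582,90),(433,50))])
print("barrel",atz(C,380,226,50),atz(C,422,228,50))
for n,q in dict(cup=(354,167),cupf=(450,249),drop=(185,202),timer=(181,154)).items(): print(n,atz(C,*q,60))
print("marker",atz(C,261,252,10),atz(C,303,253,10))
S=cv2.imread("pics/scene0.png")
a=cv2.resize(S[150:300,255:385],None,fx=4.6,fy=4,interpolation=cv2.INTER_CUBIC)
cv2.imwrite("pics/c2.png",cv2.resize(S[155:295,260:380],None,fx=4.2,fy=4.2,interpolation=cv2.INTER_CUBIC))
E
```

```text
FL [517.221 212.763  12.   ]
FR [477.617 -82.074  12.   ]
BL [666.068 195.273  12.   ]
BR [ 626.399 -100.082   12.   ]
centre [571.826  56.47   12.   ]
yaw from y -0.1335196436984824 from x -0.11871108959611014 297.7460423290999 149.86938695705513
90 [array([584.945,  62.075,  90.   ]), array([573.76 , -36.046,  90.   ]), array([662.446,   4.56 ,  90.   ]), array([688.185, 102.523,  90.   ])]
120 [array([581.984,  59.727, 120.   ]), array([571.037, -36.315, 120.   ]), array([657.844,   3.431, 120.   ]), array([683.036,  99.318, 120.   ])]
barrel [ 462.671 -254.311   50.   ] [ 457.172 -384.316   50.   ]
cup [ 644.001 -173.006   60.   ]
cupf [ 393.308 -467.519   60.   ]
drop [532.697 343.858  60.   ]
timer [680.444 359.459  60.   ]
marker [379.457 115.637  10.   ] [376.893 -16.539  10.   ]
```

View pics/c2.png

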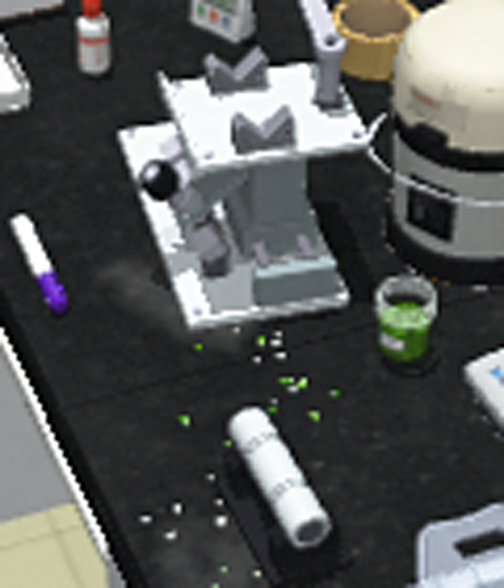

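The scene crop shows the V-rest valleys at about (237,80) and (263,138), the strap pivot cap at (330,40), and the knob ball at (159,180). Triangulating these gives the seat height.

Run:
```python
from h import *
C=cam("top");S=cam("scene")
g=lambda u,v:(170+u/4.6-.4,140+v/4.6-.4)
k=lambda u,v:(260+u/4.2-.4,155+v/4.2-.4)
def tri(a,b):
    o1,d1=ray(C,*g(*a));o2,d2=ray(S,*k(*b))
    A=np.stack([d1,-d2],1);x=np.linalg.lstsq(A,o2-o1,rcond=None)[0]
    p,q=o1+d1*x[0],o2+d2*x[1]; return (p+q)/2,np.linalg.norm(p-q)
for n,a,b in (("restL",(493,207),(237,72)),("restR",(643,225),(264,130)),("pivot",(582,90),(330,40)),("knob",(552,355),(159,180)),("deckBR",(690,83),(375,143)),("deckFR",(655,332),(200,165)),("BR",(737,160),(348,298)),("FR",(710,375),(193,327)),("FL",(281,315),(122,132))): print(n,*tri(a,b))
```

```text
restL [578.138  55.567 168.76 ] 2.0448879963171867
restR [566.712 -36.816 169.432] 0.3451634209893933
pivot [643.164  -0.816 222.596] 2.2397474772715698
knob [489.071  22.155  94.338] 1.710468835887913
deckBR [659.63  -66.103 149.867] 3.0195443350725006
deckFR [502.252 -44.941 154.721] 2.4656928177937494
BR [ 626.327 -100.011    7.816] 1.225621556632472
FR [479.522 -82.835   6.656] 3.8013790478159746
FL [518.948 212.404  10.698] 3.528518281186567
```

Seat is at about (571, 9, 187) with yaw about -0.123. The barrel is at about (460,-319,45) with yaw about -0.04. Moving above the barrel in two calls.

Request:
play_rows([
  [[0.012, -0.04, 0], [0, 0, -0.06], 0.0854],
  [[0.012, -0.04, 0], [0, 0, -0.06], 0.0854],
  [[0.012, -0.04, 0], [0, 0, -0.06], 0.0854],
  [[0.012, -0.04, 0], [0, 0, -0.06], 0.0854],
  [[0.012, -0.04, 0], [0, 0, -0.06], 0.0854],
  [[0.012, -0.04, 0], [0, 0, -0.06], 0.0854],
  [[0.012, -0.04, 0], [0, 0, -0.06], 0.0854],
  [[0.012, -0.04, 0], [0, 0, -0.06], 0.0854],
  [[0.012, -0.04, 0], [0, 0, -0.06], 0.0854],
  [[0.012, -0.04, 0], [0, 0, -0.06], 0.0854],
])

```text
clock: 1.1
position: [334.3, 77.5, 404.6]
tool_rot: [3.141, 0.0, 2.119]
contact_force: [1.3, -0.0, -0.1]
width: 85.4
```

Request:
play_rows([
  [[0.012, -0.04, 0], [0, 0, -0.06], 0.0854],
  [[0.012, -0.04, 0], [0, 0, -0.06], 0.0854],
  [[0.012, -0.04, 0], [0, 0, -0.06], 0.0854],
  [[0.013, -0.04, -0.005], [0, 0, -0.06], 0.0854],
  [[0.013, -0.04, -0.01], [0, 0, -0.06], 0.0854],
  [[0.013, -0.04, -0.01], [0, 0, -0.06], 0.0854],
  [[0.013, -0.04, -0.01], [0, 0, -0.06], 0.0854],
  [[0.013, -0.04, -0.01], [0, 0, -0.06], 0.0854],
  [[0.013, -0.04, -0.01], [0, 0, -0.06], 0.0854],
  [[0.012, -0.038, -0.005], [0, 0, -0.05], 0.0854],
  [[0, 0, 0], [0, 0, 0], 0.0854],
  [[0, 0, 0], [0, 0, 0], 0.0854],
])

```text
clock: 2.3
position: [460.2, -319.3, 343.6]
tool_rot: [-3.14, -0.002, 1.53]
contact_force: [-0.5, -0.4, -0.8]
width: 85.5
```

Run:
```python
from h import *
s=robot.sense();im=snapshot("wrist");cv2.imwrite("pics/w1.png",im[:,:,::-1])
print(s['clock'],s['position'],s['tool_rot'],s['qpos'],s['contact_force'])
C=cam("wrist",s)
for p in ((463,-254,45),(457,-384,45),(460,-319,45)): print(proj(C,p))
```

```text
2.3 [ 460.238 -319.297  343.564] [-3.14  -0.002  1.53 ] [-0.607  0.2   -0.086  1.288  0.     1.005] [-0.477 -0.443 -0.793]
[321.424 108.173]
[320.469 269.356]
[320.917 193.816]
```

View pics/w1.png

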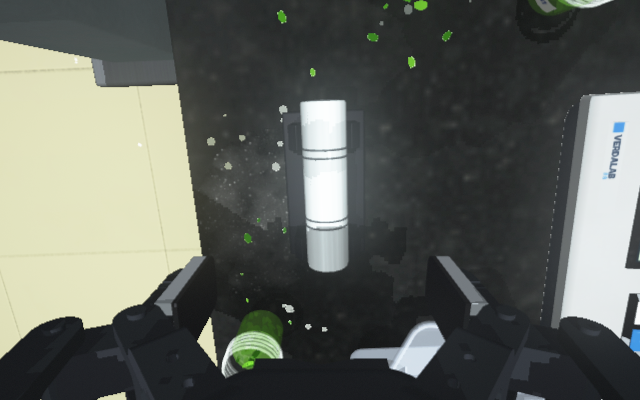

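The wrist view shows the barrel centreline at column 324.5 (row 125) and 328.5 (row 260), with ends at rows about 102 and 270. The far cup stands near (255,345), close to the left finger's path.

Run:
```python
from h import *
s=robot.sense();C=cam("wrist",s)
a=atz(C,324.5,125,48);b=atz(C,328.5,260,48);print(a,b,"yaw",np.arctan2(-(a-b)[0],(a-b)[1]))
print(atz(C,324,102,55),atz(C,328,270,45), atz(C,328,238,62))
print("cupfar rim",atz(C,255,345,64))
im=cv2.imread("pics/w1.png",0)
for r in (115,175,245): 
    x=im[r,280:370].astype(float); g=np.where(x>110)[0]+280; print(r,g.min(),g.max())
```

```text
[ 464.879 -265.461   48.   ] [ 464.186 -374.077   48.   ] yaw -0.006384020280826577
[ 465.054 -249.118   55.   ] [ 463.477 -384.571   45.   ] [ 464.345 -349.234   62.   ]
cupfar rim [ 400.568 -440.933   64.   ]
115 300 345
175 303 347
245 307 347
```

Request:
play_rows([
  [[0.0043, 0.003, -0.01], [0, 0, 0.035], 0.075],
  [[0, 0, -0.03], [0, 0, 0], 0.075],
  [[0, 0, -0.03], [0, 0, 0], 0.075],
  [[0, 0, -0.03], [0, 0, 0], 0.075],
  [[0, 0, -0.025], [0, 0, 0], 0.075],
  [[0, 0, -0.0186], [0, 0, 0], 0.075],
  [[0, 0, 0], [0, 0, 0], 0.07],
  [[0, 0, 0], [0, 0, 0], 0.02],
  [[0, 0, 0], [0, 0, 0], 0.02],
  [[0, 0, 0], [0, 0, 0], 0.02],
  [[0, 0, 0], [0, 0, 0], 0.02],
], force=40)

```text
clock: 3.45
position: [463.8, -315.7, 202.8]
tool_rot: [-3.14, 0.001, 1.566]
contact_force: [-7.2, 0.4, 8.0]
width: 32.7
```

Request:
play_rows([
  [[0, 0, 0.02], [0, 0, 0], 0.02],
  [[0, 0, 0.04], [0, 0, 0], 0.02],
  [[0, 0, 0.04], [0, 0, 0], 0.02],
  [[0, 0, 0.04], [0, 0, 0], 0.02],
  [[0, 0, 0.04], [0, 0, 0], 0.02],
  [[0, 0.01, 0.037], [0, 0, 0], 0.02],
  [[0, 0.04, 0], [0, 0, -0.02], 0.02],
  [[0, 0.04, 0], [0, 0, -0.02], 0.02],
  [[0, 0.04, 0], [0, 0, -0.02], 0.02],
  [[0, 0.04, 0], [0, 0, -0.02], 0.02],
  [[0, 0.04, 0], [0, 0, -0.02], 0.02],
  [[0, 0.04, 0], [0, 0, -0.017], 0.02],
])

```text
clock: 4.65
position: [464.1, -64.2, 419.0]
tool_rot: [3.14, -0.0, 1.448]
contact_force: [0.8, -0.7, -2.5]
width: 32.5
```

Request:
play_rows([
  [[0, 0.03, 0], [0, 0, 0], 0.02],
  [[0, 0.016, 0], [0, 0, 0], 0.02],
  [[0, 0, 0], [0, 0, 0], 0.02],
  [[0, 0, 0], [0, 0, 0], 0.02],
])

```text
clock: 5.05
position: [464.6, -19.7, 418.6]
tool_rot: [3.141, 0.0, 1.45]
contact_force: [0.1, 0.8, -3.4]
width: 32.6
```

Run:
```python
from h import *
s=robot.sense();im=snapshot("wrist");cv2.imwrite("pics/w2.png",im[:,:,::-1])
np.save("w2.npy",np.r_[s['position'],s['tool_rot']])
print(s['clock'],s['position'],s['tool_rot'],s['qpos'],s['contact_force'],s['width'])
C=cam("wrist",s)
r=Ro.from_euler('z',-.123).as_matrix();S=np.array([571,9,187])
for p in ((0,46,-3),(0,-46,-3),(74,0,24),(-65,0,-24)): print(p,proj(C,S+r@p))
```

```text
5.05 [464.574 -19.676 418.639] [3.141 0.    1.45 ] [-0.042  0.012 -0.132  1.426 -0.     1.649] [ 0.056  0.849 -3.358] 32.56159414284084
(0, 46, -3) [508.121  67.231]
(0, -46, -3) [486.361 226.692]
(74, 0, 24) [668.39  159.278]
(-65, 0, -24) [378.644 147.122]
```

View pics/w2.png

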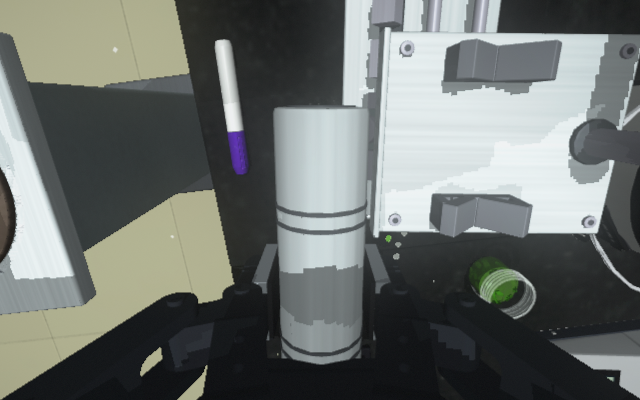

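The wrist view shows the barrel held centrally. The rests are at about (503,60) and (480,215), with the marker and cup clear. A zoom will show the V valleys precisely.

Run:
```python
import cv2
a=cv2.imread("pics/w2.png")[20:250,370:640]
cv2.imwrite("pics/c3.png",cv2.resize(a,None,fx=2.6,fy=2.6,interpolation=cv2.INTER_CUBIC))
```

```text
(no output)
```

View pics/c3.png

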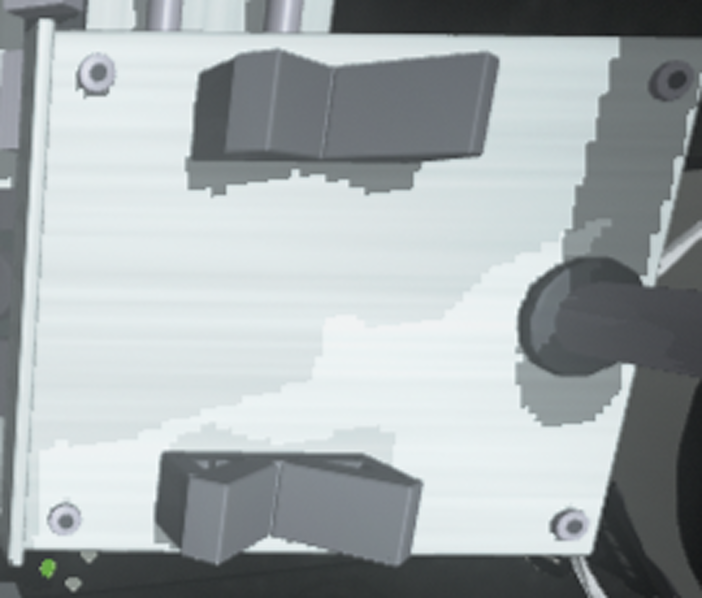

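The crop shows the valley lines at (333,67)-(322,158) and (280,462)-(273,535), with the inner and outer edges of the arms visible. I'll fit the seat pose to these.

Run:
```python
from h import *
from scipy.optimize import least_squares
w=np.load("w2.npy");C=cam("wrist",dict(position=w[:3],tool_rot=w[3:]))
L=[(0,56,-24,333,67),(0,36,-24,322,158),(0,-36,-24,280,462),(0,-56,-24,273,535),
(-21,56,-3,278,50),(-21,36,-3,267,152),(-21,-36,-3,228,485),(-21,-56,-3,218,563)]
def f(p,L):
    r=Ro.from_euler('z',p[3]).as_matrix()
    return np.ravel([proj(C,p[:3]+r@np.array(l[:3]))-(370+l[3]/2.6-.3,20+l[4]/2.6-.3) for l in L])
for LL in (L,L[:4]):
    q=least_squares(f,[571,9,187,-.123],args=(LL,),loss='soft_l1')
    print(q.x); print(f(q.x,LL).reshape(-1,2))
    C0=C
# fixed z solutions
for z in (183,187,191):
    q=least_squares(lambda p:f([p[0],p[1],z,p[2]],L),[571,9,-.123],loss='soft_l1');print(z,q.x,q.cost)
```

```text
[572.759  12.705 188.954  -0.128]
[[-0.246 -0.32 ]
 [-0.755  0.671]
 [ 0.162 -0.526]
 [-0.936  0.186]
 [ 0.545 -0.398]
 [ 0.104  0.369]
 [ 0.258 -0.581]
 [ 0.451  0.698]]
[572.971  12.69  189.122  -0.127]
[[ 0.163 -0.384]
 [-0.326  0.637]
 [ 0.651 -0.474]
 [-0.432  0.257]]
183 [575.241  12.441  -0.131] 12.649209175896557
187 [573.573  12.524  -0.129] 3.5115943152065094
191 [571.908  12.944  -0.127] 3.3961335116655125
```

Request:
play_rows([
  [[0.035, 0.01, 0], [0, 0, -0.006], 0.02],
  [[0.038, 0.01, 0], [0, 0, 0], 0.02],
  [[0.035, 0.0107, 0], [0, 0, 0], 0.02],
  [[0, 0, 0], [0, 0, 0], 0.02],
  [[0, 0, -0.02], [0, 0, 0], 0.02],
  [[0, 0, -0.02], [0, 0, 0], 0.02],
  [[0, 0, -0.014], [0, 0, 0], 0.02],
  [[0, 0, -0.008], [0, 0, 0], 0.02],
  [[0, 0, 0], [0, 0, 0], 0.02],
  [[0, 0, 0], [0, 0, 0], 0.02],
])

```text
clock: 6.1
position: [572.7, 10.3, 356.8]
tool_rot: [3.141, -0.0, 1.442]
contact_force: [-1.1, -0.1, -2.1]
width: 32.6
```

Request:
play_rows([
  [[0, 0, -0.004], [0, 0, 0], 0.02],
  [[0, 0, -0.003], [0, 0, 0], 0.02],
  [[0, 0, -0.002], [0, 0, 0], 0.02],
  [[0, 0, 0], [0, 0, 0], 0.02],
  [[0, 0, 0], [0, 0, 0], 0.02],
])

```text
clock: 6.6
position: [572.6, 10.9, 348.7]
tool_rot: [3.14, -0.0, 1.443]
contact_force: [-4.0, -0.9, 6.1]
width: 32.7
```

Request:
play_rows([
  [[0, 0, -0.0015], [0, 0, 0], 0.02],
  [[0, 0, 0], [0, 0, 0], 0.02],
  [[0, 0, 0], [0, 0, 0], 0.02],
])

```text
clock: 6.9
position: [572.3, 10.9, 348.6]
tool_rot: [3.138, -0.0, 1.443]
contact_force: [-6.4, 0.2, 11.8]
width: 32.6
```

Request:
play_rows([
  [[0, 0, 0], [0, 0, 0], 0.04],
  [[0, 0, 0], [0, 0, 0], 0.05],
  [[0, 0, 0], [0, 0, 0], 0.06],
  [[0, 0, 0], [0, 0, 0], 0.06],
  [[0, 0, 0.02], [0, 0, 0], 0.06],
  [[0, 0, 0.03], [0, 0, 0], 0.06],
  [[0, 0, 0.03], [0, 0, 0], 0.06],
  [[0, 0, 0.03], [0, 0, 0], 0.06],
  [[0, 0, 0], [0, 0, 0], 0.06],
  [[0, 0, 0], [0, 0, 0], 0.06],
])

```text
clock: 7.9
position: [573.0, 10.9, 455.8]
tool_rot: [3.14, -0.0, 1.443]
contact_force: [0.5, 0.2, -1.2]
width: 60.0
```

Run:
```python
from h import *
s=robot.sense();im=snapshot("wrist");cv2.imwrite("pics/w3.png",im[:,:,::-1])
np.save("w3.npy",np.r_[s['position'],s['tool_rot']])
print(s['clock'],s['position'],s['tool_rot'],s['qpos'],s['contact_force'],s['width'])
C=cam("wrist",s)
r=Ro.from_euler('z',-.127).as_matrix();S=np.array([572.8,12.6,189])
for p in ((0,65,17),(0,-65,17),(0,0,17),(74,0,24)): print(p,proj(C,S+r@p))
for a in (1.5,1.6,1.7,1.8): print(a,proj(C,S+r@[74-90*np.cos(a),90*np.sin(a),57]),S+r@[74-90*np.cos(a),90*np.sin(a),57])
```

```text
7.9 [573.007  10.905 455.806] [ 3.14  -0.     1.443] [ 0.019  0.226  0.193  1.536 -0.     1.718] [ 0.529  0.22  -1.196] 59.984864909907856
(0, 65, 17) [319.312 106.383]
(0, -65, 17) [319.613 298.614]
(0, 0, 17) [319.474 209.8  ]
(74, 0, 24) [436.557 212.905]
1.5 [461.972  52.897] [651.26   93.085 246.   ]
1.6 [481.006  52.467] [660.205  92.131 246.   ]
1.7 [499.734  54.078] [669.011  90.29  246.   ]
1.8 [517.891  57.702] [677.589  87.578 246.   ]
```

View pics/w3.png

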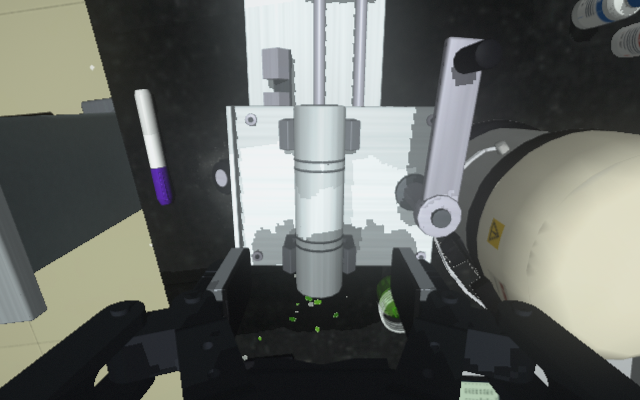

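The barrel is seated centrally: columns 294–345 and rows 104–297 match the prediction. The strap tab top is near (487,54), so the strap stands at about 1.63 rad. Next I'll cage the tab.

Request:
play_rows([
  [[0.03, 0.027, 0], [0, 0, 0], 0.045],
  [[0.03, 0.027, 0], [0, 0, 0], 0.045],
  [[0.03, 0.027, 0], [0, 0, 0], 0.045],
  [[0, 0, -0.02], [0, 0, 0], 0.045],
  [[0, 0, -0.02], [0, 0, 0], 0.045],
  [[0, 0, -0.015], [0, 0, 0], 0.045],
  [[0, 0, -0.008], [0, 0, 0], 0.045],
  [[0, 0, 0], [0, 0, 0], 0.024],
  [[0, 0, 0], [0, 0, 0], 0.024],
  [[0, 0, 0], [0, 0, 0], 0.024],
])

```text
clock: 8.95
position: [662.8, 91.8, 393.6]
tool_rot: [3.14, -0.0, 1.443]
contact_force: [0.7, 0.6, -0.5]
width: 23.9
```

Run:
```python
from h import *
s=robot.sense();im=snapshot("wrist");cv2.imwrite("pics/w4.png",im[:,:,::-1])
print(s['clock'],s['position'],s['tool_rot'],s['contact_force'],s['width'])
r=Ro.from_euler('z',-.127).as_matrix();S=np.array([573,12.6,189])
P=S+r@[74,0,0]; print("pivot",P)
# path: tool centre at 90 from pivot, angles from 1.62 to -0.07 in 12 rows
d=s['position'][:2]-P[:2]; a0=np.pi-(np.arctan2(d[1],d[0])+.127); print(a0,np.hypot(*d))
A=np.linspace(a0,-.05,13); X=np.array([P+r@[-90*np.cos(a),90*np.sin(a),0] for a in A]); print(np.round(np.diff(X,axis=0)*1,1)[:,:2].tolist(),A[0]-A[1])
```

```text
8.95 [662.786  91.805 393.588] [ 3.14  -0.     1.443] [ 0.707  0.553 -0.51 ] 23.871470227366093
pivot [646.404   3.227 189.   ]
1.6266775343739208 90.07991774301358
[[-12.5, 1.4], [-12.6, -0.3], [-12.4, -2.1], [-12.0, -3.8], [-11.3, -5.4], [-10.5, -6.9], [-9.4, -8.3], [-8.1, -9.6], [-6.7, -10.6], [-5.2, -11.4], [-3.6, -12.1], [-1.8, -12.4]] 0.13972312786449348
```

View pics/w4.png

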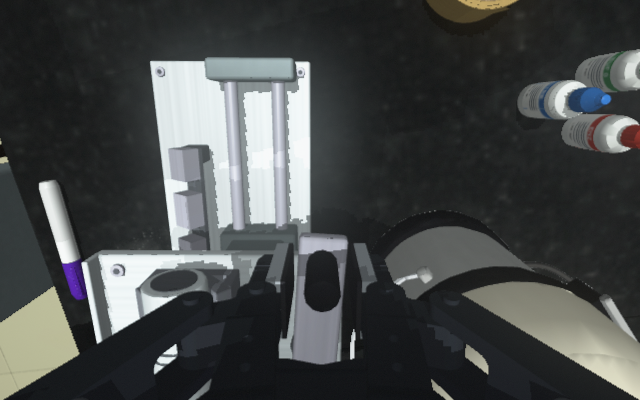

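The tab is caged between the pads at (322,280). Swinging the strap along its arc.

Request:
play_rows([
  [[-0.0125, 0.0014, 0], [0, 0, 0.14], 0.024],
  [[-0.0126, -0.0003, 0], [0, 0, 0.14], 0.024],
  [[-0.0124, -0.0021, 0], [0, 0, 0.14], 0.024],
  [[-0.012, -0.0038, 0], [0, 0, 0.14], 0.024],
  [[-0.0113, -0.0054, 0], [0, 0, 0.14], 0.024],
  [[-0.0105, -0.0069, 0], [0, 0, 0.14], 0.024],
  [[-0.0094, -0.0083, 0], [0, 0, 0.14], 0.024],
  [[-0.0081, -0.0096, 0], [0, 0, 0.14], 0.024],
  [[-0.0067, -0.0106, 0], [0, 0, 0.14], 0.024],
  [[-0.0052, -0.0114, 0], [0, 0, 0.14], 0.024],
  [[0, 0, 0], [0, 0, 0], 0.024],
])

```text
clock: 10.1
position: [561.6, 34.0, 393.8]
tool_rot: [3.141, 0.002, 2.842]
contact_force: [0.5, 0.1, -0.3]
width: 24.0
```

Request:
play_rows([
  [[-0.0036, -0.0121, 0], [0, 0, 0.14], 0.024],
  [[-0.0012, -0.008, 0], [0, 0, 0.1], 0.024],
  [[-0.0006, -0.0044, 0], [0, 0, 0.04], 0.024],
  [[0, 0, 0], [0, 0, 0], 0.024],
])

```text
clock: 10.5
position: [556.9, 10.3, 393.1]
tool_rot: [3.142, 0.001, 3.119]
contact_force: [-0.4, -0.3, 0.7]
width: 23.9
```

Request:
play_rows([
  [[0, -0.002, 0], [0, 0, 0], 0.024],
  [[0, -0.002, 0], [0, 0, 0], 0.024],
  [[0, 0, 0], [0, 0, 0], 0.024],
])

```text
clock: 10.8
position: [556.8, 6.5, 392.7]
tool_rot: [3.142, 0.0, 3.122]
contact_force: [-0.6, 1.2, 0.7]
width: 23.7
```

Request:
play_rows([
  [[0, -0.002, 0], [0, 0, 0], 0.024],
  [[0, -0.0015, 0], [0, 0, 0], 0.024],
  [[0, 0, 0], [0, 0, 0], 0.024],
])

```text
clock: 11.1
position: [556.6, 2.7, 392.5]
tool_rot: [-3.141, -0.0, 3.122]
contact_force: [-0.8, 0.3, 0.7]
width: 23.8
```

The strap should be on its stop, and the carriage may have drifted in its play. A look will tell.

Run:
```python
from h import *
s=robot.sense();im=snapshot("top");cv2.imwrite("pics/t2.png",im[:,:,::-1]);w=snapshot("scene");
a=cv2.resize(im[140:240,215:345,::-1],None,fx=3.6,fy=3.6,interpolation=cv2.INTER_CUBIC)
b=cv2.resize(w[150:240,280:370,::-1],None,fx=3.6,fy=4,interpolation=cv2.INTER_CUBIC)
cv2.imwrite("pics/c4.png",np.hstack([a,b[:360]]))
```

```text
(no output)
```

View pics/c4.png

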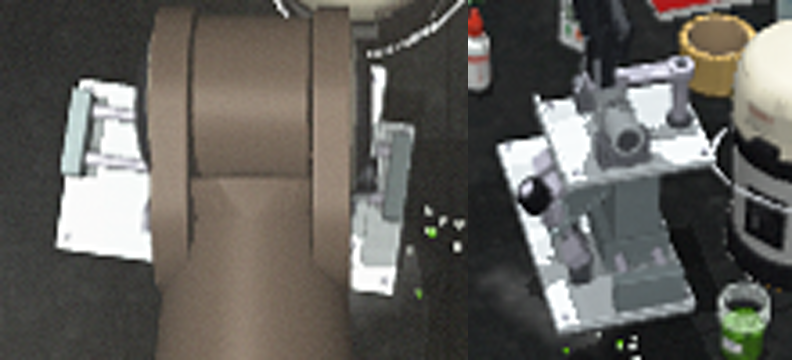

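The strap lies across the barrel with the fingers at the tab. I'll push gently on until the force rises, which proves the strap is on its stop.

Request:
play_rows([
  [[0, -0.002, 0], [0, 0, 0], 0.024],
  [[0, -0.002, 0], [0, 0, 0], 0.024],
  [[0, -0.002, 0], [0, 0, 0], 0.024],
  [[0, 0, 0], [0, 0, 0], 0.024],
])

```text
clock: 11.6
position: [556.5, -2.2, 392.4]
tool_rot: [3.137, -0.001, 3.124]
contact_force: [-1.7, 7.8, 0.4]
width: 23.9
```

Force rose to 7.8 N, so the strap is on its stop and the carriage is at its right-hand end. Next I'll work out the knob and the standoff pose.

Run:
```python
from h import *
w=np.load("w3.npy");W=cam("wrist",dict(position=w[:3],tool_rot=w[3:]));C=cam("top");S=cam("scene")
R=[ray(W,222,178),ray(C,170+552/4.6-.4,140+365/4.6-.4)]
def tri(R):
    A=sum(np.eye(3)-np.outer(d,d)/(d@d) for o,d in R);b=sum((np.eye(3)-np.outer(d,d)/(d@d))@o for o,d in R);return np.linalg.solve(A,b)
p=tri(R);print("tip",p,proj(W,p),proj(C,p)-[170,140])
r=Ro.from_euler('z',-.127).as_matrix();kz=r@[-np.sin(np.radians(36)),0,np.cos(np.radians(36))]
k=p-13*kz;print("knob0",k,"in seat frame",r.T@(k-[572.8,12.6,189]),"scene",(proj(S,k)-[260,155])*4.2)
k2=k+r@[0,-12,0];print("now",k2,"standoff80 TCP",k2+235*kz,"grasp TCP",k2+155*kz)
s=robot.sense();R0=Ro.from_euler('xyz',s['tool_rot']).as_matrix()
z=-kz;y=r@[0,1,0.];x=np.cross(y,z);print("rotvec needed",(Ro.from_matrix(np.stack([x,y,z],1))*Ro.from_matrix(R0).inv()).as_rotvec())
```

```text
tip [481.711  22.024  99.384] [221.906 177.904] [119.635  78.925]
knob0 [489.291  21.056  88.867] in seat frame [ -83.908   -2.189 -100.133] scene [157.115 183.78 ]
now [487.771   9.153  88.867] standoff80 TCP [350.754  26.648 278.986] grasp TCP [397.398  20.692 214.264]
rotvec needed [-0.05  -0.627 -0.107]
```

Request:
play_rows([
  [[0, 0.003, 0], [0, 0, 0], 0.03],
  [[0, 0, 0], [0, 0, 0], 0.03],
  [[0, 0, 0.03], [0, 0, 0], 0.03],
  [[0, 0, 0.04], [0, 0, 0], 0.03],
  [[-0.03, 0, 0.01], [0, 0, 0], 0.05],
  [[-0.045, 0, 0], [0, 0, 0], 0.07],
  [[-0.045, 0, 0], [0, 0, 0], 0.07],
  [[-0.045, 0, 0], [0, 0, 0], 0.07],
  [[-0.04, 0, 0], [0, 0, 0], 0.07],
])

```text
clock: 12.5
position: [349.6, -0.4, 472.7]
tool_rot: [-3.141, 0.001, 3.122]
contact_force: [0.1, 0.9, 0.6]
width: 70.1
```

Request:
play_rows([
  [[0, 0.004, -0.03], [-0.0083, -0.1045, -0.0178], 0.07],
  [[0, 0.005, -0.034], [-0.0083, -0.1045, -0.0178], 0.07],
  [[0, 0.005, -0.034], [-0.0083, -0.1045, -0.0178], 0.07],
  [[0.001, 0.005, -0.034], [-0.0083, -0.1045, -0.0178], 0.07],
  [[0, 0.004, -0.034], [-0.0083, -0.1045, -0.0178], 0.07],
  [[0, 0.004, -0.028], [-0.0083, -0.1045, -0.0178], 0.07],
  [[0, 0, 0], [0, 0, 0], 0.07],
  [[0, 0, 0], [0, 0, 0], 0.07],
])

```text
clock: 13.3
position: [352.3, 26.8, 279.2]
tool_rot: [-3.137, 0.626, 3.015]
contact_force: [-0.0, -0.1, 0.4]
width: 69.7
```

Run:
```python
from h import *
s=robot.sense();im=snapshot("wrist");cv2.imwrite("pics/w5.png",im[:,:,::-1]);np.save("w5.npy",np.r_[s['position'],s['tool_rot']])
print(s['clock'],s['position'],s['tool_rot'],s['qpos'],s['contact_force'],s['width'])
C=cam("wrist",s)
r=Ro.from_euler('z',-.127).as_matrix();kz=r@[-np.sin(np.radians(36)),0,np.cos(np.radians(36))]
k=np.array([487.8,9.2,88.9]);print(proj(C,k),proj(C,k+13*kz))
y=r@[0,1,0.];z=-kz;x=np.cross(y,z);R0=Ro.from_euler('xyz',s['tool_rot'])
print("rot left",(Ro.from_matrix(np.stack([x,y,z],1))*R0.inv()).as_rotvec())
```

```text
13.3 [352.279  26.774 279.191] [-3.137  0.626  3.015] [ 0.129 -0.478 -0.908  0.532 -0.153  0.209] [-0.034 -0.053  0.396] 69.68912152997792
[320.78  216.982] [320.687 224.051]
rot left [ 0.004 -0.003  0.003]
```

View pics/w5.png

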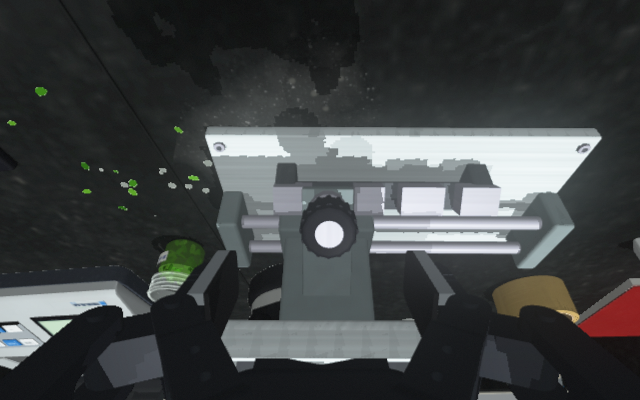

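The knob's white end cap is at (329,235), 8 px right of and 11 px below the prediction. I'll re-triangulate with the carriage shift left free.

Run:
```python
from h import *
from scipy.optimize import least_squares
r=Ro.from_euler('z',-.127).as_matrix();kz=r@[-np.sin(np.radians(36)),0,np.cos(np.radians(36))];yb=r@[0,1,0.]
mk=lambda f:(lambda w:cam("wrist",dict(position=w[:3],tool_rot=w[3:])))(np.load(f))
W3,W5,C=mk("w3.npy"),mk("w5.npy"),cam("top")
u3=(222,178);uc=(170+552/4.6-.4,140+365/4.6-.4)
f=lambda p:np.r_[(proj(W3,p[:3])-u3),(proj(C,p[:3])-uc)*2,proj(W5,p[:3]+p[3]*yb)-(329,235)]
q=least_squares(f,[482,22,99,-12]);p=q.x;print(p,q.fun)
k=p[:3]-13*kz;kn=k+p[3]*yb
print("knob0 in seat",r.T@(k-[572.8,12.6,189]),"now",kn,"grasp TCP",kn+155*kz,"pre TCP(80 back)",kn+235*kz,"kz",kz,"yb",yb)
im=cv2.cvtColor(cv2.imread("pics/w5.png"),cv2.COLOR_BGR2GRAY)
b=(im[205:260,300:360]>190);ys,xs=np.nonzero(b[15:45,12:45]);print(xs.mean()+312,ys.mean()+220,len(xs))
```

```text
[483.248  22.654 105.792  -8.055] [-0.512  0.498 -0.564 -1.199  0.    -0.203]
knob0 in seat [-82.463  -1.369 -93.725] now [489.807  13.696  95.275] grasp TCP [399.434  25.236 220.672] pre TCP(80 back) [352.79   31.192 285.394] kz [-0.583  0.074  0.809] yb [0.127 0.992 0.   ]
328.6290598290598 233.86837606837608 585
```

Request:
play_rows([
  [[0.001, 0.0044, 0.005], [0.004, -0.003, 0.003], 0.07],
  [[0.0117, -0.0015, -0.0162], [0, 0, 0], 0.07],
  [[0.0117, -0.0015, -0.0162], [0, 0, 0], 0.07],
  [[0.0117, -0.0015, -0.0162], [0, 0, 0], 0.07],
  [[0.0058, -0.0007, -0.0081], [0, 0, 0], 0.07],
  [[0.0058, -0.0007, -0.0081], [0, 0, 0], 0.07],
  [[0, 0, 0], [0, 0, 0], 0.07],
])

```text
clock: 14.05
position: [401.3, 25.4, 218.9]
tool_rot: [3.14, 0.63, 3.013]
contact_force: [-0.3, 0.1, -0.8]
width: 69.7
```

Request:
play_rows([
  [[0, 0, 0], [0, 0, 0], 0.02],
  [[0, 0, 0], [0, 0, 0], 0.02],
  [[0, 0, 0], [0, 0, 0], 0.02],
  [[0, 0, 0], [0, 0, 0], 0.02],
  [[0, 0, 0], [0, 0, 0], 0.02],
], force=50)

```text
clock: 14.55
position: [400.3, 25.4, 219.7]
tool_rot: [3.14, 0.633, 3.013]
contact_force: [-6.0, 0.2, 6.4]
width: 30.9
```

Request:
play_rows([
  [[-0.0022, 0.0003, 0.003], [0, 0, 0], 0.02],
  [[-0.0022, 0.0003, 0.003], [0, 0, 0], 0.02],
  [[-0.0022, 0.0003, 0.003], [0, 0, 0], 0.02],
  [[-0.0022, 0.0003, 0.003], [0, 0, 0], 0.02],
  [[0, 0, 0], [0, 0, 0], 0.02],
  [[0, 0, 0], [0, 0, 0], 0.02],
])

```text
clock: 15.15
position: [391.8, 26.6, 231.4]
tool_rot: [3.14, 0.633, 3.013]
contact_force: [7.3, -0.7, -4.7]
width: 30.7
```

Pulled 14.5 mm against about 8 N. Sliding left now, about 40 mm from an estimated carriage position of -9 mm.

Request:
play_rows([
  [[0.0003, 0.0025, 0], [0, 0, 0], 0.02],
  [[0.0006, 0.005, 0], [0, 0, 0], 0.02],
  [[0.0006, 0.005, 0], [0, 0, 0], 0.02],
  [[0.0006, 0.005, 0], [0, 0, 0], 0.02],
  [[0.0006, 0.005, 0], [0, 0, 0], 0.02],
  [[0.0006, 0.005, 0], [0, 0, 0], 0.02],
  [[0.0007, 0.005, 0], [0, 0, 0], 0.02],
  [[0.0006, 0.005, 0], [0, 0, 0], 0.02],
  [[0.0003, 0.0025, 0], [0, 0, 0], 0.02],
  [[0, 0, 0], [0, 0, 0], 0.02],
  [[0, 0, 0], [0, 0, 0], 0.02],
])

```text
clock: 16.25
position: [397.0, 66.8, 231.5]
tool_rot: [3.139, 0.633, 3.013]
contact_force: [6.8, 0.1, -3.6]
width: 30.6
```

Request:
play_rows([
  [[0, 0, 0], [0, 0, 0], 0.04],
  [[0, 0, 0], [0, 0, 0], 0.04],
  [[0.0023, -0.0003, -0.0032], [0, 0, 0], 0.04],
  [[0.0024, -0.0003, -0.0033], [0, 0, 0], 0.04],
  [[0, 0, 0], [0, 0, 0], 0.04],
])

```text
clock: 16.75
position: [401.1, 65.9, 223.6]
tool_rot: [3.14, 0.63, 3.014]
contact_force: [-0.3, 0.3, -0.0]
width: 39.9
```

Request:
play_rows([
  [[0.0003, 0.002, 0], [0, 0, 0], 0.04],
  [[0.0003, 0.002, 0], [0, 0, 0], 0.04],
  [[0.0001, 0.001, 0], [0, 0, 0], 0.04],
  [[0.0001, 0.001, 0], [0, 0, 0], 0.04],
  [[0, 0, 0], [0, 0, 0], 0.04],
])

```text
clock: 17.25
position: [402.0, 72.3, 224.4]
tool_rot: [3.139, 0.631, 3.014]
contact_force: [-0.6, -0.6, -0.1]
width: 40.2
```

Request:
play_rows([
  [[0.0001, 0.001, 0], [0, 0, 0], 0.04],
  [[0.0001, 0.001, 0], [0, 0, 0], 0.04],
  [[0, 0, 0], [0, 0, 0], 0.04],
])

```text
clock: 17.55
position: [402.2, 74.2, 224.4]
tool_rot: [3.14, 0.631, 3.014]
contact_force: [-0.1, -1.5, -0.3]
width: 40.0
```

Request:
play_rows([
  [[0.0001, 0.001, 0], [0, 0, 0], 0.04],
  [[0.0001, 0.001, 0], [0, 0, 0], 0.04],
  [[0, 0, 0], [0, 0, 0], 0.04],
])

```text
clock: 17.85
position: [402.4, 76.1, 224.3]
tool_rot: [3.14, 0.631, 3.013]
contact_force: [0.5, -1.0, 1.1]
width: 39.8
```

Request:
play_rows([
  [[0.0001, 0.001, 0], [0, 0, 0], 0.04],
  [[0.0001, 0.001, 0], [0, 0, 0], 0.04],
])

```text
clock: 18.05
position: [402.6, 77.9, 224.3]
tool_rot: [3.14, 0.631, 3.013]
contact_force: [0.9, -2.3, -0.5]
width: 39.8
```

Run:
```python
from h import *
s=robot.sense();print(s['clock'],s['position'],s['contact_force'],s['wrist_torque'],s['width'])
w=snapshot("wrist");cv2.imwrite("pics/w6.png",w[:,:,::-1]);c=snapshot("scene");cv2.imwrite("pics/s6.png",c[:,:,::-1])
a=w[100:300,230:430,::-1];b=c[155:255,270:370,::-1]
cv2.imwrite("pics/c6.png",np.hstack([cv2.resize(a,(400,400),interpolation=cv2.INTER_CUBIC),cv2.resize(b,(400,400),interpolation=cv2.INTER_CUBIC)]))
```

```text
18.05 [402.579  77.903 224.314] [ 0.876 -2.326 -0.503] [-0.214  0.442 -0.19 ] 39.82107218406989
```

Run:
```python
from h import *
c=camera_info("wrist");T=c['T_tool_cam'];f=200/np.tan(np.radians(c['vertical_fov'])/2)
def tl(u,v):  # intersect ray with tool plane x=0 -> (y,z) in tool frame
    d=T[:3,:3]@[(u-c['cx'])/f,(v-c['cy'])/f,1];o=T[:3,3];q=o-d*o[0]/d[0];return q
for n in ("w5","w6"):
    im=cv2.imread(f"pics/{n}.png");g=cv2.cvtColor(im,cv2.COLOR_BGR2GRAY)
    b=(g>185).astype(np.uint8);N,l,st,ce=cv2.connectedComponentsWithStats(b)
    for i in range(1,N):
        x,y,w,h,a=st[i]
        if a>250 and 240<ce[i][0]<420 and .6<w/h<1.6 and w<90: print(n,st[i],ce[i],"tool yz",tl(*ce[i])[1:])
```

```text
w5 [315 221  28  27 590] [328.641 233.89 ] tool yz [  5.057 207.786]
w6 [ 289  275   43   38 1275] [309.896 293.282] tool yz [ -3.226 146.762]
```

By the code's measurement the cap sits at tool z = 147 mm, so the knob appears to be home with the carriage near 40 mm. I'll check by pushing gently for the lock.

Request:
play_rows([
  [[0.0001, 0.001, 0], [0, 0, 0], 0.04],
  [[0.0001, 0.001, 0], [0, 0, 0], 0.04],
  [[0.0001, 0.001, 0], [0, 0, 0], 0.04],
])

```text
clock: 18.45
position: [402.8, 80.4, 224.3]
tool_rot: [-3.14, 0.632, 3.013]
contact_force: [-0.6, -9.3, 2.8]
width: 39.9
```

Request:
play_rows([
  [[0.0001, 0.001, 0], [0, 0, 0], 0.04],
  [[0, 0.0005, 0], [0, 0, 0], 0.04],
  [[0, 0, 0], [0, 0, 0], 0.04],
])

```text
clock: 18.75
position: [402.8, 81.2, 224.2]
tool_rot: [-3.137, 0.632, 3.012]
contact_force: [-0.6, -12.1, 2.1]
width: 39.8
```

Run:
```python
from h import *
s=robot.sense();print(s['clock'],s['position'],s['contact_force'],s['width'])
w=snapshot("wrist");cv2.imwrite("pics/w7.png",w[:,:,::-1])
c=camera_info("wrist");T=c['T_tool_cam'];f=200/np.tan(np.radians(c['vertical_fov'])/2)
def tl(u,v):
    d=T[:3,:3]@[(u-c['cx'])/f,(v-c['cy'])/f,1];o=T[:3,3];return o-d*o[0]/d[0]
g=cv2.cvtColor(w,cv2.COLOR_RGB2GRAY);b=(g>185).astype(np.uint8);N,l,st,ce=cv2.connectedComponentsWithStats(b)
for i in range(1,N):
    x,y,W,h,a=st[i]
    if a>250 and 240<ce[i][0]<420 and .6<W/h<1.6 and W<90: print(st[i],ce[i],"tool yz",tl(*ce[i])[1:])
```

```text
18.75 [402.834  81.249 224.234] [ -0.613 -12.074   2.055] 39.84765169179145
[ 288  275   43   38 1275] [309.158 293.307] tool yz [ -3.5   146.741]
```

It is locked: the force rose to 12 N with no travel, and the cap is still at home depth. Releasing and backing out along the knob axis, with a little more side clearance.

Request:
play_rows([
  [[-0.0003, -0.0025, 0], [0, 0, 0], 0.04],
  [[-0.0002, -0.002, 0], [0, 0, 0], 0.04],
  [[0, 0, 0], [0, 0, 0], 0.06],
  [[0, 0, 0], [0, 0, 0], 0.07],
  [[-0.0117, 0.0015, 0.0162], [0, 0, 0], 0.07],
  [[-0.0117, 0.0015, 0.0162], [0, 0, 0], 0.07],
  [[-0.0117, 0.0015, 0.0162], [0, 0, 0], 0.07],
  [[-0.0117, 0.0015, 0.0162], [0, 0, 0], 0.07],
  [[0, 0, 0], [0, 0, 0], 0.07],
  [[0, 0, 0], [0, 0, 0], 0.07],
])

```text
clock: 19.8
position: [355.8, 84.2, 289.2]
tool_rot: [3.139, 0.632, 3.014]
contact_force: [-0.4, -1.0, -0.5]
width: 70.0
```

Run:
```python
from h import *
s=robot.sense();w=snapshot("wrist");cv2.imwrite("pics/w8.png",w[:,:,::-1]);np.save("w8.npy",np.r_[s['position'],s['tool_rot']])
print(s['clock'],s['position'],s['tool_rot'],s['contact_force'])
t=snapshot("top");sc=snapshot("scene");cv2.imwrite("pics/t8.png",t[:,:,::-1]);cv2.imwrite("pics/s8.png",sc[:,:,::-1])
r=Ro.from_euler('z',-.127).as_matrix();kz=r@[-np.sin(np.radians(36)),0,np.cos(np.radians(36))];yb=r@[0,1,0.]
C=cam("wrist",s)
g=cv2.cvtColor(w,cv2.COLOR_RGB2GRAY);b=(g>185).astype(np.uint8);N,l,st,ce=cv2.connectedComponentsWithStats(b)
tip0=np.array([483.25,22.65,105.8])
for i in range(1,N):
    x,y,W,h,a=st[i]
    if a>250 and 200<ce[i][0]<440 and .6<W/h<1.6 and W<60: print(st[i],ce[i])
from scipy.optimize import least_squares
for i in range(1,N):
    x,y,W,h,a=st[i]
    if a>250 and 200<ce[i][0]<440 and .6<W/h<1.6 and W<60:
        q=least_squares(lambda p:proj(C,tip0+p[0]*yb+p[1]*kz)-ce[i],[45,0]);print("carriage,plunger",q.x)
a=cv2.resize(sc[145:245,270:370,::-1],(400,400),interpolation=cv2.INTER_CUBIC);b=cv2.resize(t[140:240,220:320,::-1],(400,400),interpolation=cv2.INTER_CUBIC)
cv2.imwrite("pics/c8.png",np.hstack([a,b]))
```

```text
19.8 [355.84   84.242 289.175] [3.139 0.632 3.014] [-0.44  -1.002 -0.518]
[302 209  27  25 534] [314.801 221.18 ]
carriage,plunger [42.718 -1.213]
```

The code puts the carriage at about 42.7 mm with the plunger home. I'll clear the arm for a last look.

Request:
play_rows([
  [[-0.015, 0, 0.035], [0, 0, 0], 0.07],
  [[-0.015, 0.02, 0.035], [0, 0, 0], 0.07],
  [[-0.015, 0.035, 0.025], [0, 0, 0], 0.07],
  [[-0.015, 0.04, 0.015], [0, 0, 0], 0.07],
  [[-0.015, 0.045, 0], [0, 0, 0], 0.07],
  [[-0.01, 0.045, 0], [0, 0, 0], 0.07],
  [[-0.01, 0.045, 0], [0, 0, 0], 0.07],
  [[0, 0.045, 0], [0, 0, 0], 0.07],
  [[0, 0, 0], [0, 0, 0], 0.07],
  [[0, 0, 0], [0, 0, 0], 0.07],
])

```text
clock: 20.95
position: [260.8, 360.2, 397.2]
tool_rot: [-3.138, 0.63, 3.018]
contact_force: [0.4, -0.3, -0.1]
width: 70.2
```

Run:
```python
from h import *
s=robot.sense();t=snapshot("top");sc=snapshot("scene");print(s['clock'],s['position'],s['contact_force'])
cv2.imwrite("pics/t9.png",t[:,:,::-1]);cv2.imwrite("pics/s9.png",sc[:,:,::-1])
a=cv2.resize(t[135:260,170:370,::-1],(800,500),interpolation=cv2.INTER_CUBIC)[:, 160:640];b=cv2.resize(sc[155:245,280:360,::-1],(320,360),interpolation=cv2.INTER_CUBIC)
o=np.zeros((500,800,3),np.uint8);o[:,:480]=a;o[:360,480:]=b;cv2.imwrite("pics/c9.png",o)
a0=cv2.imread("pics/top0.png").astype(int);d=np.abs(t[:,:,::-1].astype(int)-a0).max(2)
for n,(u,v) in dict(cup=(354,167),cupf=(450,249),drop=(185,202),timer=(181,154),marker=(282,253)).items(): print(n,d[v-8:v+9,u-8:u+9].mean())
C=cam("top");r=Ro.from_euler('z',-.127).as_matrix();S=np.array([572.8,12.6,189])+r@[0,42.7,0]
for p in ((0,65,17),(0,-65,17),(74,0,28),(-16,0,57)): u,v=proj(C,S+r@p); print(p,(u-210)*4,(v-135)*4)
```

```text
20.95 [260.76  360.246 397.183] [ 0.407 -0.321 -0.147]
cup 4.204152249134948
cupf 4.235294117647059
drop 4.27681660899654
timer 3.837370242214533
marker 10.622837370242214
(0, 65, 17) 170.91221292099044 179.10038993884564
(0, -65, 17) 357.67309975968874 204.06733313144196
(74, 0, 28) 277.8823785796476 83.67800113325995
(-16, 0, 57) 256.3214966311507 209.07323209086258
```

View pics/c9.png

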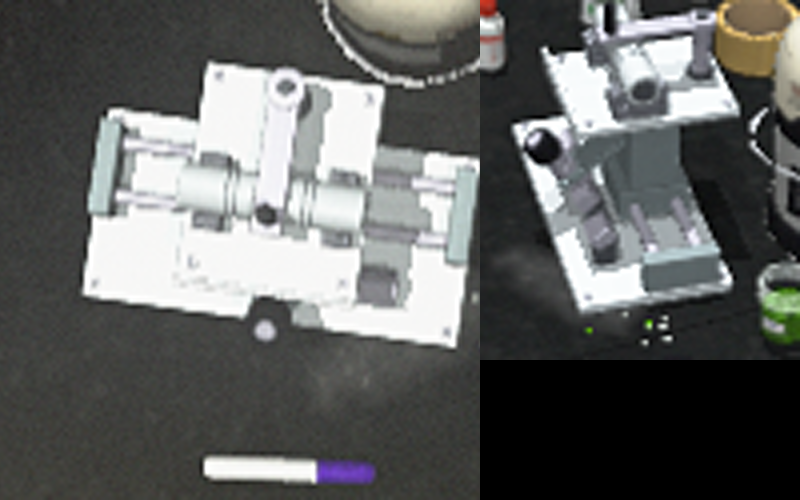

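The last view shows the strap straight across, from pivot (286,88) to tab (266,213), parallel to the prediction. The barrel is centred in both rests, and the marker and other bystanders are unmoved. Handing in.

```bash
python3 -c "
from rig import workorder
print(workorder.close_job())"
```

```text
the job is handed in; nothing more can be done
None
```

The job is handed in at about 21 s on the robot clock, and my last checks agree that it is done. The hand-in reports no verdict.

I laid the barrel centred in the two V-rests and swung the strap onto its stop. I then pulled the knob about 14.5 mm and slid the carriage left. After letting go beyond the slot I pushed it on until the plunger snapped in.

**Checks that passed:**
- **Notch and plunger:** the lock held with no travel while I pushed up to 12 N. From the standoff picture, the carriage is about 43 mm from where it was parked (allowed 33 to 57 mm). The knob is at its home depth, at -1.2 mm by measurement, where the picture is good to a few mm.
- **Barrel and strap:** in the last picture the barrel is centred in both rests and the strap runs parallel to straight across.
- **Bystanders:** comparing the first and last top pictures, the cups, bottle and timer have not moved. The marker area differed a little more (10.6 against about 4), but its ends are at the same pixels, so it has not moved either.
- **Arm:** clear of everything, with contact force about 0.

**Checks that disagreed:**
- **Drag not seen:** I never read the expected 4 to 6 N drag of the pin riding on the bar. The readings were 1 to 2 N until the lock. The snap therefore rests on the lock force and the knob depth.
- **Carriage drift:** pushing the strap onto its stop moved the parked carriage right within its play. The push force put it at the -12 mm end, but the later knob picture suggested about -8 mm. I started the slide from an estimate of about -9 mm.

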